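Pull the used filter plate and hold it to the light

TASK

Take the red-handled cleaning rod out of the upright holder behind the filter housing, where it blocks the blue flap, and stand it in the steel beaker; then lift the flap right back so that it stays open, draw out the used filter plate (brown, orange tab) and hold it upright and still in front of the light panel's lit window, parallel to it, level with its middle and 5 to 10 cm away from it. Finish while still holding the plate there, with the flap left open and the rod in the beaker; leave the clean plate (white, green tab) in its slot and do not disturb the beaker or the other things on the bench.

Things in the scene. Friction and masses are not known exactly. Their poses are not given: they have to be found in the camera images.
- housing: White fixed filter housing: open-topped box 150 (x) x 190 (y) x 110 mm high, walls 8 mm. Origin: centre of its underside; x towards hinge and rod holder. Inner floor 10 mm above the bench; two slots along x at y = +32 and -32 mm, 11 mm wide, ribs' tops 50 mm above the bench, clear space above them. A 65 mm high block behind it (x = 75 to 125 mm) carries the rod holder.
- holder_mouth (a point): Centre of the mouth of the upright tube that holds the rod, 108 mm above the bench, 105 mm behind the housing's origin; bore 14 mm, 43 mm deep.
- flap (a joint): Angle of the blue flap (rad): 0 closed, grows as the front edge is lifted, 1.9 at its stop, past upright. Starts at 0 to 0.15. A stiff hinge (0.22 N m) keeps it wherever it is left. With the rod in its holder the bar hits the rod at about 1.3.
- flap_bar (a point): Middle of the round steel handle bar on the flap: 10 mm thick, along the housing's y, 80 mm clear between its posts, 45 mm above the flap's top face. Closed, it lies 120 mm in front of the hinge (housing's -x) and 53 mm above it. It swings with the flap, and the point's axes too; y is the bar's direction.
- flap_hinge (a point): Middle of the flap's hinge line, at the housing's x = +75 mm, 110.5 mm above the bench; the line runs along the housing's y. Flap: 150 x 190 x 8 mm, from the hinge towards the housing's front.
- rod_handle (a point): Centre of the cleaning rod's round red handle: 18 mm diameter, 60 mm long, on top of a 12 mm steel shaft; the rod is 190 mm long, this point 160 mm above its foot, 30 mm below its top. z up along the rod. It starts upright in the holder, its foot 65 mm above the bench (43 mm deep in the tube).
- rod_foot (a point): Lower end of the rod, on its axis.
- rod: The cleaning rod, about 90 g; origin at the foot, z along the rod to the handle.
- beaker: Round steel beaker, loose, about 0.45 kg, 115 mm high, 72 mm outer diameter at the rim, wall 3 mm, floor about 4 mm thick; origin at the centre of its underside.
- used_tab (a point): Centre of the orange grip tab of the used filter plate: 36 (x) x 10 (y) x 24 mm (z), 47 mm above the plate's centre; its top is 12 mm higher. Below it the plate is 8 mm thick. In its slot the tab's centre is 92 mm above the bench.
- used_center (a point): Centre of the used filter plate (aluminium frame, brown filter): 84 mm wide (x), 8 mm thick (y), 70 mm high (z) without the tab; y is normal to its faces, z points up to the tab. Underside 35 mm below this point.
- used: The used filter plate with its orange tab, about 90 g; origin at the middle of its lower edge, 10 mm above the bench in either slot (which one varies); same axes as the centre.
- clean_center (a point): Centre of the clean filter plate (white filter, green tab), same sizes as the used one, in the other slot; stays there.
- panel: White upright light panel fixed to the bench: 180 mm wide (x), 28 mm thick, 150 mm high; origin on the bench below its lit face; lit face looks along its +y, its foot reaches 30 mm in front of that face and is 10 mm high.
- window (a point): Middle of the lit window (150 x 110 mm), on the face, 85 mm above the bench; x along the panel's width, y straight out of the window, z up.
- amber_bottle: Bystander: amber glass bottle with blue cap, 64 mm diameter, 150 mm high; origin at its underside.
- jar: Bystander: glass jar, 60 mm diameter, 70 mm high; origin at its underside.
- wrench: Bystander: steel wrench, 180 mm long, lying flat; origin at its middle.
Things that resemble listed ones, but are neither listed nor needed, are in the scene too. There is more than one size of the rod; the job needs the smallest.

How it is judged (in metres and radians):
On the way, in this order (a step that is already met when the one before it is completed fails the run):
1. the rod stands in the beaker, let go and at rest (horizontal distance between rod_foot and beaker below 0.036 m and height (world z) of rod_foot below 0.03 m and angle between beaker's own z axis and vertical below 0.15 rad and contact force between rod and the fingers below 0.05 N and linear speed of rod below 0.03 m/s), for 0.2 s.
2. the flap is lifted right back (past 1.6 rad), the used plate still in its slot (value of joint flap above 1.6 rad and distance of used_center from where it was at the start of the episode below 0.02 m), for 0.2 s.
3. the used plate is drawn clear of the housing, held by the fingers (z of used_center in the frame of housing above 0.15 m and contact force between used and the fingers above 0.5 N), for 0.1 s.
At the end, for the whole second after the job is handed in: Plate held still by the gripper, centre within 40 mm sideways and 45 mm in height of the window's middle, 25 to 130 mm out, parallel and upright within 0.22 rad, touching neither panel nor housing; flap past 1.5 rad; rod let go in the upright beaker, foot below 30 mm (horizontal distance between rod_foot and beaker below 0.036 m and height (world z) of rod_foot below 0.03 m and angle between beaker's own z axis and vertical below 0.15 rad and contact force between rod and the fingers below 0.05 N and value of joint flap above 1.5 rad and x of used_center in the frame of window between -0.04 and 0.04 m and y of used_center in the frame of window between 0.025 and 0.13 m and z of used_center in the frame of window between -0.045 and 0.045 m and angle between the y axis of used_center and the y axis of window, either way round below 0.22 rad and angle between used_center's own z axis and vertical below 0.22 rad and contact force between used and the fingers above 0.5 N and contact force between used and panel below 0.05 N and contact force between used and housing below 0.05 N and linear speed of used below 0.03 m/s); the arm keeps its last pose, push and grip.
It fails at once if the clean plate is moved more than 20 mm (distance of clean_center from where it was at the start of the episode above 0.02 m).
It fails at once if the beaker is tipped or pushed more than 50 mm (angle between beaker's own z axis and vertical above 0.4 rad or distance of beaker from where it was at the start of the episode above 0.05 m).
It fails at once if a bystander is moved more than 30 mm (distance of any of amber_bottle, jar, wrench from where it was at the start of the episode above 0.03 m).
It also fails if it takes over 72 s, if anything falls off the work surface, if the arm or the gripper's body presses on something with over 40 N, if the wrist force passes 120 N, or if a joint passes its speed limit or range.

ROBOT

A 6-joint arm with a two-finger parallel gripper is mounted at the origin on the work surface. World frame = base frame: x ahead of the robot, y to its left, z up, the work surface at z = 0. Lengths are in mm, angles in rad, forces in N, time in s.
With the tool pointing down it reaches from about 275 to 825 mm from the base axis. Payload 5.2 kg.
Tool frame: the origin (TCP) lies at the very end of the fingers, on their centre line; the grasp point (between the pads) lies 19 mm behind it; z points along the fingers, y is the direction in which the jaws open and shut (so a half turn about z gives the same grasp; the last joint's range is limited). The gripper opens to 93 mm and grips with 3 to 60 N. Pads are 15 mm wide; open, the fingers measure 128 mm over their backs; the gripper's body (75 mm by 188 mm) begins 65 mm behind the grasp point.
Start: joints at [-1.316, 0.259, 1.535, -0, 1.348, -0.203], TCP at [243.107, -493.36, 218.653] pointing down, gripper open.
Joint ranges: [-3.14, 3.14], [-0.91, 2.08], [0.19, 2.58], [-1.22, 4.36], [0.22, 2.71], [-3.12, 3.12]. Speed limits (rad/s): [2.57, 2.57, 3.14, 3.14, 3.14, 3.14].

INTERFACE

Orientations are given as [roll, pitch, yaw] about the fixed x, y, z axes, in that order (R = Rz(yaw) Ry(pitch) Rx(roll)).
In Python, from bench import robot gives the robot as it stands. The module is installed in compiled form; this text tells all that it offers. Calls block until the motion is done:
- robot.move_ptp(position, orientation): joint-space move of the TCP to a pose.
- robot.move_linear(position, ori=None, speed=150, f_stop=None): straight line of the TCP; ori=None keeps the orientation; speed is the mean speed in mm/s. With f_stop (N) it stops when the force on the tool has changed by that much, and returns True; else False.
- robot.move_j(angles): joint-space move.
- robot.move_gripper(opening): opening from 0.0 (shut) to 1.0 (fully open); the grip force is fixed at half the most; returns when the fingers have stopped.
- robot.sleep(seconds).
- robot.inverse_kinematics(position, orientation): joint angles nearest the present ones, or None.
- robot.get_image(name): name is "side" or "top"; returns a dict with "img" (400x640x3 uint8, blue, green, red), "fovy" (degrees; the focal length in pixels is half the picture's height over the tangent of half this angle, whatever the lens; pixels are square), "cx", "cy" (the principal point, pixels), "eye" and "orientation" of the camera in the world. Camera axes: x right, y down, z forward; pixel columns grow to the right and rows downward; lengths in mm; the calibration is good to about 2 mm. A picture is of the moment at which its call begins. There is no depth.
A pose or a line that the arm cannot do raises robot.MotionError and nothing moves.
- robot.hand_in(): hands the job in, once; it reports no verdict.
Readings, each from a call of its own:
- robot.current_t(): time.
- robot.current_qpos(): joint angles.
- robot.current_joint_vel(): joint speeds.
- robot.current_joint_efforts(): joint torques, N m.
- robot.current_tcp_pos(): TCP position.
- robot.current_eef_rot(): TCP orientation.
- robot.current_contact_force(): force on the tool from outside, world axes, zero at the start.
- robot.current_ft_torque(): the same for the moment, N m.
- robot.current_gripper_width(): opening from 0.0 (shut) to 1.0 (fully open).
Only numpy, scipy, OpenCV 4.12 (cv2) and the standard library are available. Lean on these libraries where they do the work, as an engineer would, in place of code of your own. Each camera call takes 0.05 s, during which the arm holds its last target.

## Working session

There is one attempt and no reset: what is moved stays moved. The work goes in short steps, each a Python script; the robot and the scene stay as the last script left them, time stands still between calls to the robot, and variables do not carry over. Pictures are saved under pics/ and viewed, and the job is handed in when it is done.

```bash
ls; mkdir -p pics
python3 - <<'E'
from bench import robot
import cv2
for n in("side","top"):
    d=robot.get_image(n); cv2.imwrite(f"pics/{n}0.png",d["img"]); print(n,{k:v for k,v in d.items() if k!="img"})
print(robot.current_t())
E
```

```text
pics
side {'fovy': 43.99010711695599, 'cx': 319.12355091413207, 'cy': 202.55382303404699, 'eye': array([-80.56155491, 963.30951429, 924.36378858]), 'orientation': array([-2.17399955, -0.01433609, -2.50511647])}
top {'fovy': 53.392589861878676, 'cx': 318.75961041855925, 'cy': 200.9162438546709, 'eye': array([ 492.23265966,   41.43009147, 1337.9200038 ]), 'orientation': array([-3.05913092, -0.00925437, -1.56776527])}
0.1
```

View pics/side0.png

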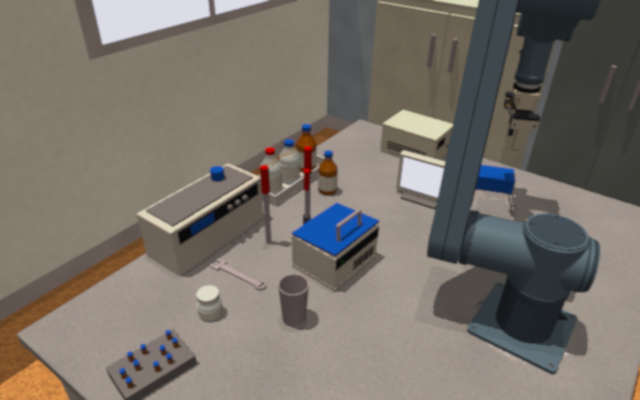

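View pics/top0.png

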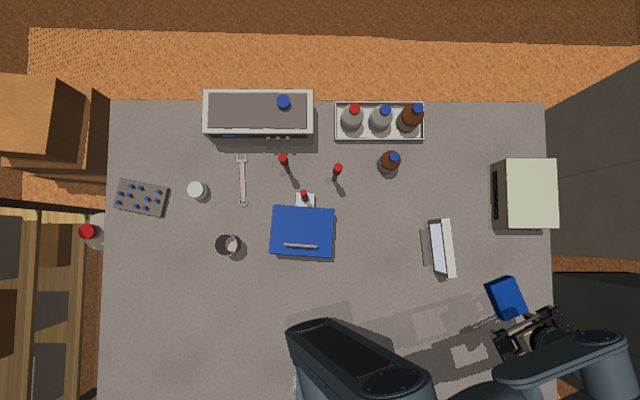

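```bash
cat > h.py <<'E'
import numpy as np, cv2
from scipy.spatial.transform import Rotation as R
def cam(d):
    f=d["img"].shape[0]/2/np.tan(np.radians(d["fovy"])/2)
    return f,np.array(d["eye"]),R.from_euler('xyz',d["orientation"]).as_matrix()
def ray(d,u,v):
    f,e,M=cam(d); r=M@np.array([(u-d["cx"])/f,(v-d["cy"])/f,1]); return e,r/np.linalg.norm(r)
def onz(d,u,v,z):
    e,r=ray(d,u,v); return e+r*(z-e[2])/r[2]
def proj(d,p):
    f,e,M=cam(d); q=M.T@(np.array(p,float)-e); return np.array([d["cx"]+f*q[0]/q[2],d["cy"]+f*q[1]/q[2]])
def tri(d1,p1,d2,p2):
    A=[];b=[]
    for d,p in((d1,p1),(d2,p2)):
        e,r=ray(d,*p); P=np.eye(3)-np.outer(r,r); A.append(P); b.append(P@e)
    x=np.linalg.solve(sum(A),sum(b)); return x,[np.linalg.norm(P@x-c) for P,c in zip(A,b)]
def crop(d,x0,y0,x1,y1,k,fn):
    cv2.imwrite(fn,cv2.resize(d["img"][y0:y1,x0:x1],None,fx=k,fy=k,interpolation=cv2.INTER_CUBIC))
E
python3 - <<'E'
from bench import robot
from h import *
s=robot.get_image("side");t=robot.get_image("top")
crop(t,180,130,360,270,4,"pics/tc.png"); crop(s,240,120,400,340,3,"pics/sc.png"); crop(t,400,200,480,290,6,"pics/tp.png"); crop(s,380,130,540,220,5,"pics/sp.png")
E
```

```text
(no output)
```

View pics/tc.png

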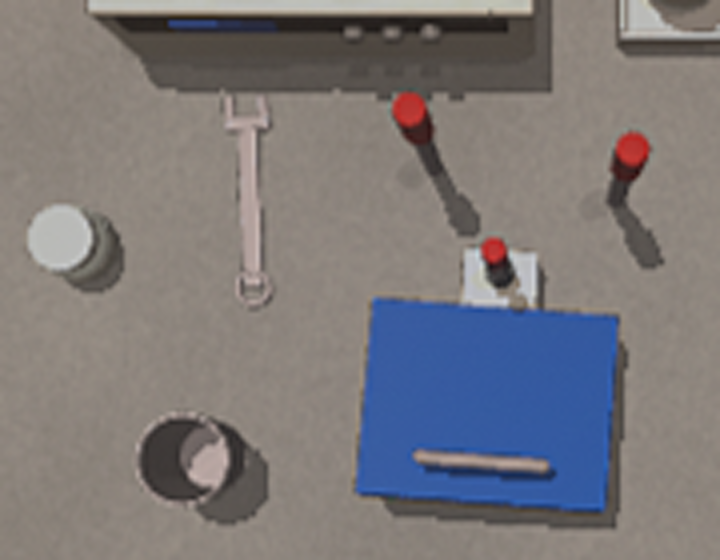

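View pics/sc.png

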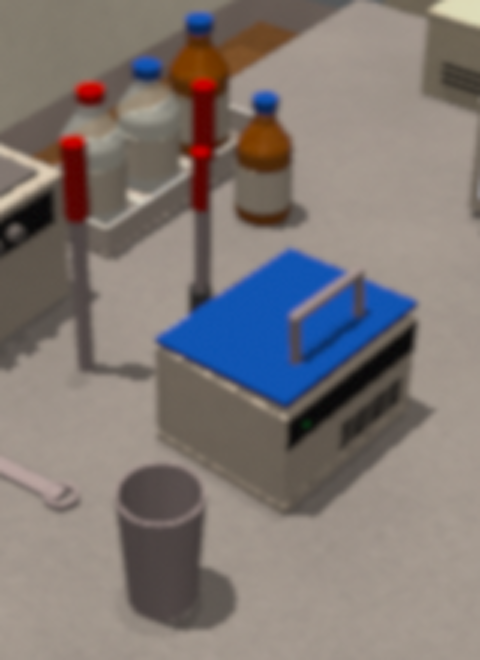

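View pics/tp.png

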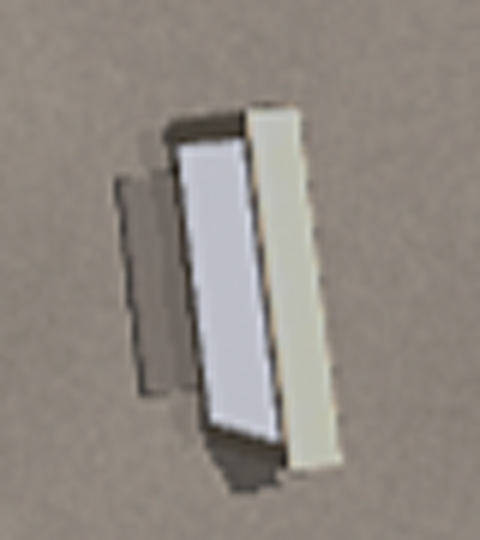

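View pics/sp.png

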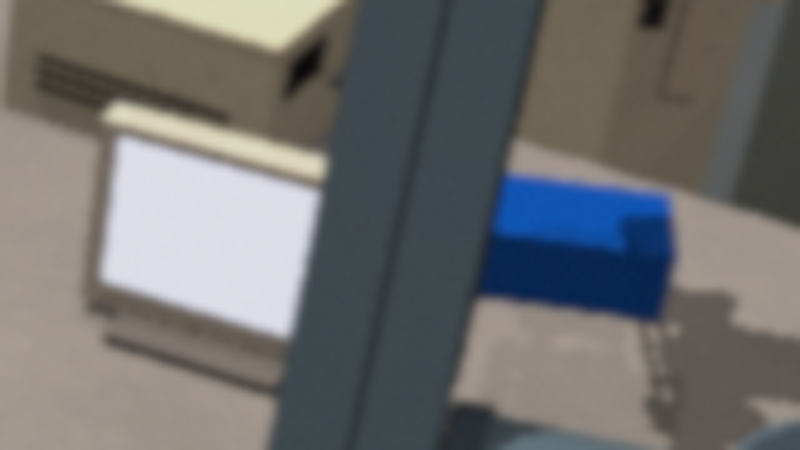

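Run:
```python
from bench import robot
from h import *
np.set_printoptions(precision=1,suppress=True)
s=robot.get_image("side");t=robot.get_image("top")
def blobs(d,lo,hi,roi,name):
    x0,y0,x1,y1=roi; h=cv2.cvtColor(d["img"],cv2.COLOR_BGR2HSV)
    m=np.zeros(h.shape[:2],np.uint8); m[y0:y1,x0:x1]=cv2.inRange(h,np.array(lo),np.array(hi))[y0:y1,x0:x1]
    n,l,st,c=cv2.connectedComponentsWithStats(m)
    for i in range(1,n):
        if st[i,4]>8: print(name,st[i],c[i])
    return m
b=blobs(t,(100,120,60),(125,255,255),(260,190,345,265),"flap top")
q=cv2.boxPoints(cv2.minAreaRect(max(cv2.findContours(b,0,1)[0],key=cv2.contourArea)));print(q)
ap=cv2.approxPolyDP(max(cv2.findContours(b,0,1)[0],key=cv2.contourArea),4,True)[:,0];print(ap.tolist())
for p in ap: print(p,onz(t,*p,118.5))
for lo,hi in(((0,120,140),(8,255,255)),((172,120,140),(180,255,255))):
    blobs(t,lo,hi,(260,140,350,210),"red top"); blobs(s,lo,hi,(250,140,320,220),"red side")
m=blobs(s,(100,120,60),(125,255,255),(280,195,390,260),"flap side")
ap=cv2.approxPolyDP(max(cv2.findContours(m,0,1)[0],key=cv2.contourArea),4,True)[:,0];print(ap.tolist())
# beaker
w=blobs(t,(100,5,190),(130,40,255),(425,210,460,285),"window")
for c in cv2.findContours(w,0,1)[0]:
    if cv2.contourArea(c)>50: print(cv2.approxPolyDP(c,3,True)[:,0].tolist())
crop(t,205,225,250,265,14,"pics/bk.png");crop(t,260,180,345,270,8,"pics/fl.png")
```

```text
flap top [ 269  205   65   53 2877] [301.7 230.4]
[[268.7 253. ]
 [272.4 204.3]
 [334.5 209. ]
 [330.7 257.7]]
[[273, 205], [270, 253], [330, 257], [333, 209]]
[273 205] [579.9 170.9 118.5]
[270 253] [433.6 178.2 118.5]
[330 257] [422.   -4.3 118.5]
[333 209] [568.3 -13.4 118.5]
red top [278 153   8   8  54] [281.6 156.6]
red top [334 163   8   8  51] [337.5 166.6]
red top [300 190   7   5  26] [302.9 191.9]
red side [265 147  10   5  43] [269.4 149. ]
red side [304 146   8   4  28] [307.5 147.5]
red side [260 165   8   4  30] [263.7 166.5]
red side [304 169   6   3  16] [306.2 170. ]
flap side [ 293  203   85   52 2152] [333.8 228.7]
[[377, 220], [361, 214], [358, 225], [356, 215], [340, 227], [337, 241], [336, 223], [353, 210], [336, 203], [293, 233], [336, 254]]
window [430 224  16  49 482] [437.4 247.5]
[[430, 225], [435, 269], [445, 272], [440, 227]]
```

View pics/bk.png

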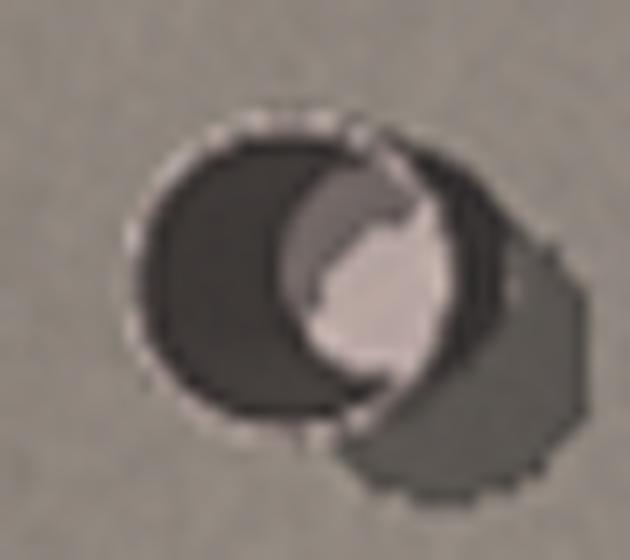

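View pics/fl.png

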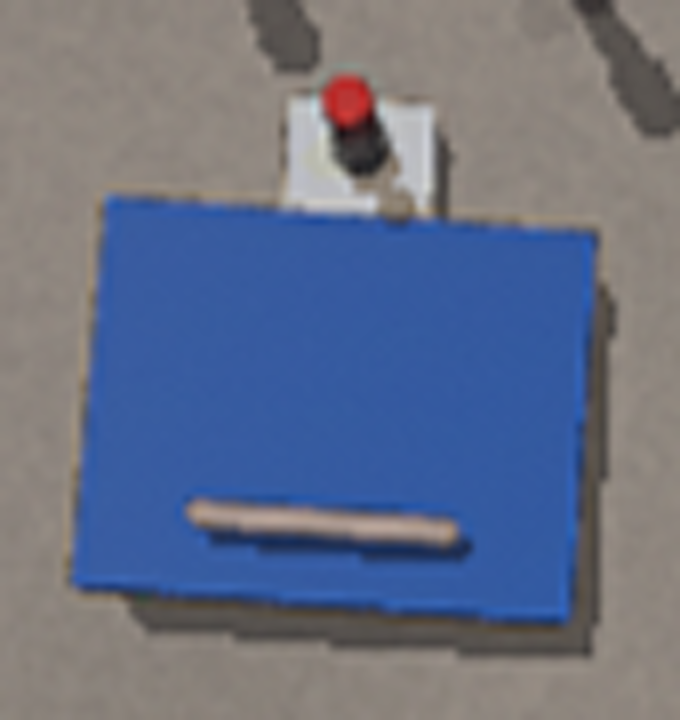

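```bash
cat > m1.py <<'E'
from bench import robot
from h import *
np.set_printoptions(precision=1,suppress=True)
s=robot.get_image("side");t=robot.get_image("top")
T=lambda x,y:((x+.5)/8-.5+260,(y+.5)/8-.5+180)
S=lambda x,y:((x+.5)/3-.5+240,(y+.5)/3-.5+120)
for n,a,b in(("BL",(104,199),(157,342)),("BR",(598,234),(291,250)),("FR",(571,622),(417,302)),("FL",(72,586),(290,407)),
  ("rodtop",(348,101),(201,151)),("barL",(197,511),(295,322)),("barR",(452,532),(361,275))):
    x,e=tri(t,T(*a),s,S(*b)); print(n,x,np.array(e))
# beaker rim: crop 14 offset 205,225
B=lambda x,y:((x+.5)/14-.5+205,(y+.5)/14-.5+225)
print("beaker rim top",onz(t,*B(292,271),115),"rim side", onz(s,*S(161,495),115))
for n,p in(("L",(130,271)),("R",(452,271)),("U",(292,112)),("D",(292,432))): print(n,onz(t,*B(*p),115))
P=lambda x,y:((x+.5)/6-.5+400,(y+.5)/6-.5+200)
SP=lambda x,y:((x+.5)/5-.5+380,(y+.5)/5-.5+130)
for p in((248,108),(298,108),(340,462),(290,468)): print("panel top",onz(t,*P(*p),150))
for p in((178,147),(245,140),(280,440),(210,425)): print("win",onz(t,*P(*p),140 if p[0]in(245,280) else 30))
print("side win up-left",tri(t,P(245,140),s,SP(118,136)))
print("side win lo-left",tri(t,P(178,147),s,SP(102,282)))
for p in((125,172),(148,392)): print("foot",onz(t,*P(*p),10))
E
python3 m1.py
```

```text
BL [580.7 171.9 114.7] [1.4 1.4]
BR [568.4 -18.1 114.3] [0.8 0.8]
FR [421.4  -6.9 125.2] [0. 0.]
FL [432.8 181.  123.2] [1.9 1.9]
rodtop [605.4  74.6 254.9] [0.2 0.2]
barL [463.  131.2 166.9] [1. 1.]
barR [456.   38.2 165.7] [0.4 0.4]
beaker rim top [460.7 314.9 115. ] rim side [456.3 318.1 115. ]
L [460.6 350.2 115. ]
R [460.8 280.1 115. ]
U [495.2 315.7 115. ]
D [425.9 314.2 115. ]
panel top [ 541.7 -335.3  150. ]
panel top [ 541.8 -360.4  150. ]
panel top [ 367.3 -376.9  150. ]
panel top [ 364.3 -352.1  150. ]
win [ 525.2 -334.4   30. ]
win [ 526.1 -336.6  140. ]
win [ 377.  -350.8  140. ]
win [ 374.4 -348.8   30. ]
side win up-left (array([ 526.5, -336.4,  140. ]), [np.float64(0.4788626437073289), np.float64(0.478862643707356)])
side win lo-left (array([ 524.9, -334.9,   28.9]), [np.float64(0.36956061984444466), np.float64(0.36956061984456096)])
foot [ 511.7 -310.3   10. ]
foot [ 390.5 -320.8   10. ]
```

The candidates, by pixel in the top view:
- **Rod:** (304,195) stands in the white holder block behind the housing and is the smallest, with a thin handle. (283,158) and (338,168) are taller, thicker and free-standing. I choose (304,195), and the crop shows it in the tube.
- **Flap:** (302,230). The other blue object is a block at (505,298).
- **Beaker:** (227,244). The jar is at (197,190).
- **Panel:** (440,247). The other white box is at (525,193).

Next I check clearances and reachability, then grasp.

```bash
cat > scene.py <<'E'
import numpy as np
yaw=-0.063; ux=np.array([np.cos(yaw),np.sin(yaw),0]); uy=np.array([-np.sin(yaw),np.cos(yaw),0])
hinge=np.array([574.5,77.,110.5]); rod=np.array([605.2,74.8]); beaker=np.array([460.3,315.2])
def bar(th): return hinge+ux*(-120*np.cos(th)+53*np.sin(th))+np.array([0,0,120*np.sin(th)+53*np.cos(th)])
win=np.array([451.5,-343,85.]); pn=np.array([-.094,.9955,0]); pyaw=0.094
E
python3 - <<'E'
from bench import robot
from h import *; from scene import *
np.set_printoptions(precision=2,suppress=True)
s=robot.get_image("side");t=robot.get_image("top")
print(tri(t,(281.6,156.4),s,(263.7,166.5)),tri(t,(337.6,166.4),s,(307.5,147.5)))
print(robot.current_eef_rot(),robot.current_tcp_pos())
pi=np.pi
for n,p,o in(("rod",[*rod,206],[pi,0,yaw]),("rodhi",[*rod,330],[pi,0,yaw]),("bk",[*beaker,150],[pi,-.12,yaw]),
   ("bar0",bar(.05)-[0,0,19],[pi,0,yaw+pi/2]),("bar0b",bar(.05)-[0,0,19],[pi,0,yaw-pi/2]),("bar1",bar(1.8)-[0,0,19],[pi,0,yaw+pi/2]),("bar1b",bar(1.8)-[0,0,19],[pi,0,yaw-pi/2]),
   ("pan",win+75*pn+[0,0,28],[pi,0,pyaw]),("panb",win+75*pn+[0,0,28],[pi,0,pyaw+pi])):
    q=robot.inverse_kinematics(p,o); print(n,p,q)
E
```

```text
(array([703.51, 133.91, 257.79]), [np.float64(0.4853845177182721), np.float64(0.4853845177182721)]) (array([676.13, -20.11, 258.38]), [np.float64(0.7217968198609938), np.float64(0.7217968198611887)])
[-3.14 -0.    0.46] [ 243.08 -493.32  218.6 ]
rod [np.float64(605.2), np.float64(74.8), 206] [-0.06  0.37  1.4  -0.    1.36  1.57]
rodhi [np.float64(605.2), np.float64(74.8), 330] [-0.06  0.33  1.18 -0.    1.64  1.57]
bk [np.float64(460.3), np.float64(315.2), 150] [ 0.44  0.27  1.7  -0.07  1.06  2.1 ]
bar0 [457.53  84.38 150.43] [-0.06  0.17  1.83 -0.    1.14  0.  ]
bar0b [457.53  84.38 150.43] None
bar1 [653.22  72.03 196.32] [-0.06  0.47  1.29 -0.    1.39  0.  ]
bar1b [653.22  72.03 196.32] None
pan [ 444.45 -268.34  113.  ] [-0.76  0.3   1.76 -0.    1.08  0.72]
panb [ 444.45 -268.34  113.  ] [-0.76  0.3   1.76  0.    1.08 -2.42]
```

Run:
```python
from bench import robot
from h import *; from scene import *
pi=np.pi; np.set_printoptions(precision=2,suppress=True)
p=robot.current_tcp_pos(); robot.move_gripper(0.6)
robot.move_ptp([p[0],p[1],380],[pi,0,.46])
robot.move_ptp([*rod,330],[pi,0,yaw])
robot.move_linear([*rod,206],speed=150,f_stop=15)
print(robot.current_tcp_pos(),robot.current_t())
t=robot.get_image("top");s=robot.get_image("side");crop(t,250,130,350,230,6,"pics/g1.png");crop(s,240,100,380,240,4,"pics/g1s.png")
robot.move_gripper(0.0)
print(robot.current_gripper_width()*93,robot.current_contact_force(),robot.current_t())
```

```text
[605.85  74.63 207.04] 5.35
17.722030386437353 [0.44 0.7  0.32] 6.1417
```

View pics/g1s.png

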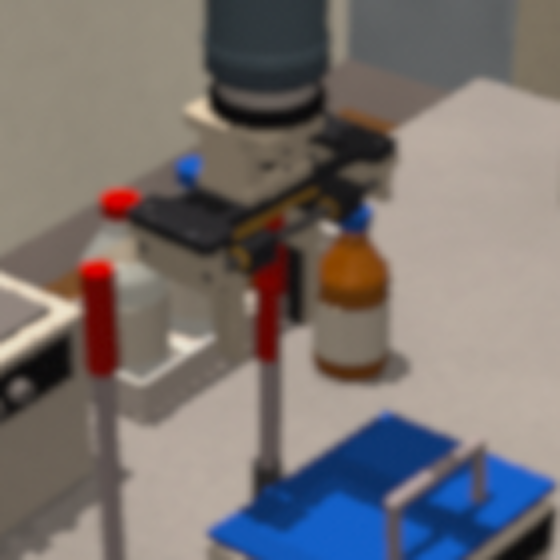

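The fingers straddle the red handle at (266,310 in the crop), and the grip reads 17.7 mm on the 18 mm handle. Next I lift it and carry it to the beaker.

Run:
```python
from bench import robot
from h import *; from scene import *
pi=np.pi; np.set_printoptions(precision=2,suppress=True)
robot.move_linear([*rod,300],speed=120)
print(robot.current_gripper_width()*93,robot.current_contact_force())
o=[pi,-.12,yaw]; z=R.from_euler('xyz',o).as_matrix()[:,2]
def tcp(foot): return foot-z*(160-19)   # grasp at rod's 160
foot=np.array([*(beaker-8*ux[:2]),0])
robot.move_ptp(tcp(foot+[0,0,150]),o)
t=robot.get_image("top");s=robot.get_image("side");crop(t,180,180,300,280,6,"pics/g2.png");crop(s,220,160,360,340,3,"pics/g2s.png")
print(robot.current_t(),robot.current_gripper_width()*93)
```

```text
17.423973359268338 [ 0.01 -0.23 -1.78]
8.3167 17.401404283703275
```

View pics/g2.png

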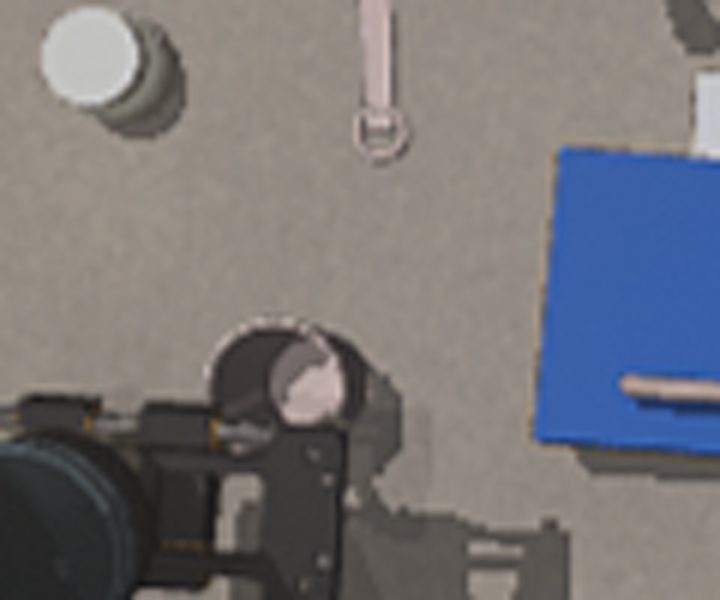

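View pics/g2s.png

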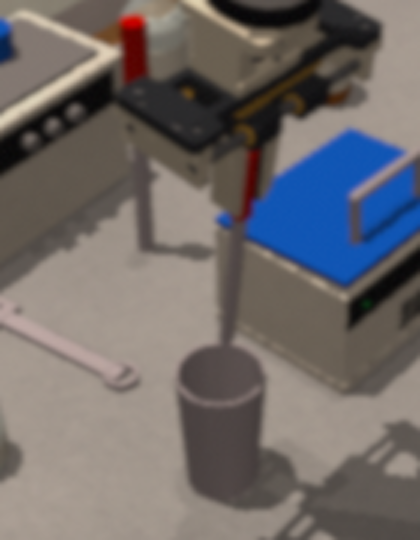

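Run:
```python
from bench import robot
from h import *; from scene import *
pi=np.pi; np.set_printoptions(precision=2,suppress=True)
s=robot.get_image("side"); foot=np.array([*(beaker-8*ux[:2]),150])
pp=proj(s,foot);print((pp-[220,160]+.5)*3-.5, (proj(s,[*beaker,115])-[220,160]+.5)*3-.5, robot.current_tcp_pos(),robot.current_eef_rot())
crop(s,270,240,320,290,12,"pics/g2f.png"); print((pp-[270,240]+.5)*12-.5)
```

```text
[226.35 341.89] [219.32 370.73] [436.65 315.84 289.77] [ 3.14 -0.12 -0.07]
[306.9  409.08]
```

View pics/g2f.png

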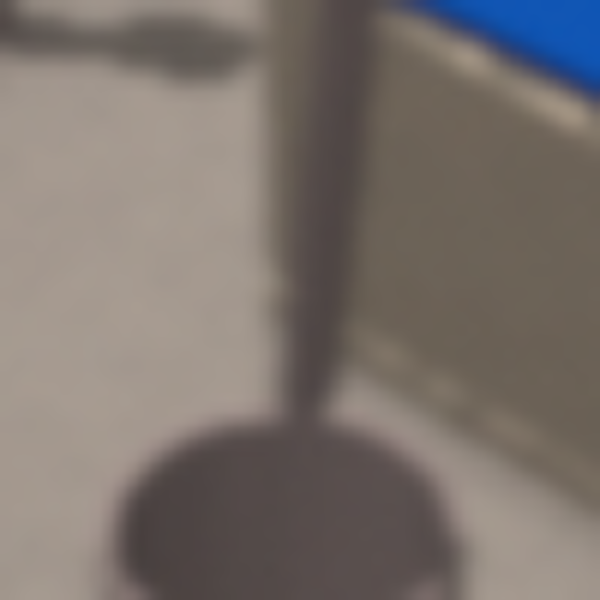

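The foot appears at (303,418) in the crop against a predicted (307,409), so it is over the beaker mouth. I lower it until it touches.

Run:
```python
from bench import robot
from h import *; from scene import *
pi=np.pi; np.set_printoptions(precision=2,suppress=True)
o=[pi,-.12,yaw]; z=R.from_euler('xyz',o).as_matrix()[:,2]
tcp=lambda foot: foot-z*(160-19)
foot=np.array([*(beaker-8*ux[:2]),0])
print(robot.move_linear(tcp(foot+[0,0,30]),speed=110,f_stop=6),robot.current_tcp_pos())
print(robot.move_linear(tcp(foot+[0,0,1]),speed=40,f_stop=4),robot.current_tcp_pos()-tcp(foot),robot.current_contact_force(),robot.current_t())
t=robot.get_image("top");s=robot.get_image("side");crop(t,180,180,300,280,6,"pics/g3.png");crop(s,220,160,360,340,3,"pics/g3s.png")
```

```text
False [436.01 317.   170.72]
True [-0.19  0.05  4.34] [-1.14 -0.85  3.99] 10.225
```

View pics/g3s.png

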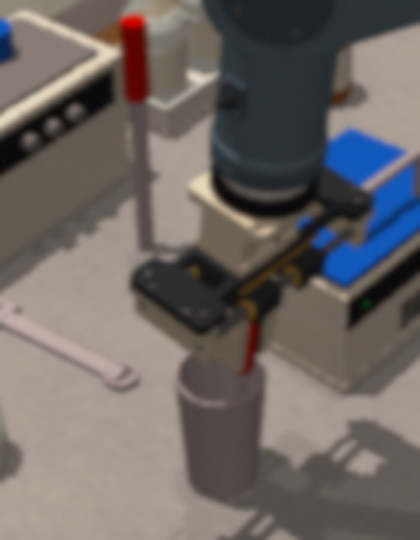

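It touched at foot height 4.3 mm, which matches the beaker floor at 4 mm. I release it and retract along the tool axis.

Run:
```python
from bench import robot
from h import *; from scene import *
np.set_printoptions(precision=2,suppress=True)
robot.move_gripper(0.35); robot.sleep(.2); robot.move_gripper(0.7)
z=R.from_euler('xyz',robot.current_eef_rot()).as_matrix()[:,2]
p=robot.current_tcp_pos()
robot.move_linear(p-z*160,speed=150)
print(robot.current_contact_force(),robot.current_t())
t=robot.get_image("top");s=robot.get_image("side");crop(t,180,180,300,280,6,"pics/g4.png");crop(s,220,160,360,340,3,"pics/g4s.png")
```

```text
[ 0.09  0.29 -0.4 ] 12.9667
```

View pics/g4s.png

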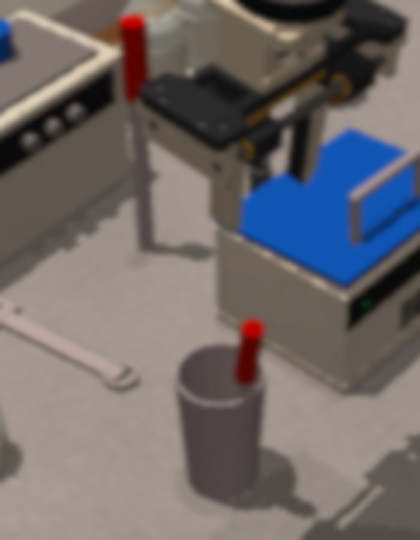

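The rod (handle at (249,350) in the crop) stands in the upright beaker, free of the gripper. Next is the flap bar: the tool points down with the jaws across the bar.

Run:
```python
from bench import robot
from h import *; from scene import *
pi=np.pi; np.set_printoptions(precision=2,suppress=True)
o=[pi,0,yaw+pi/2]
robot.move_gripper(0.45)
b=np.array([459.2,84.5,167.])
robot.move_ptp(b+[0,0,90],o)
print(robot.move_linear(b+[0,0,-18],speed=120,f_stop=8),robot.current_tcp_pos(),robot.current_t())
s=robot.get_image("side");crop(s,260,120,420,300,3,"pics/g5s.png")
robot.move_gripper(0.0)
print(robot.current_gripper_width()*93,robot.current_contact_force(),robot.current_t())
```

```text
False [459.77  84.51 149.64] 16.5583
8.951144928686588 [-4.3   0.54  3.45] 17.2417
```

View pics/g5s.png

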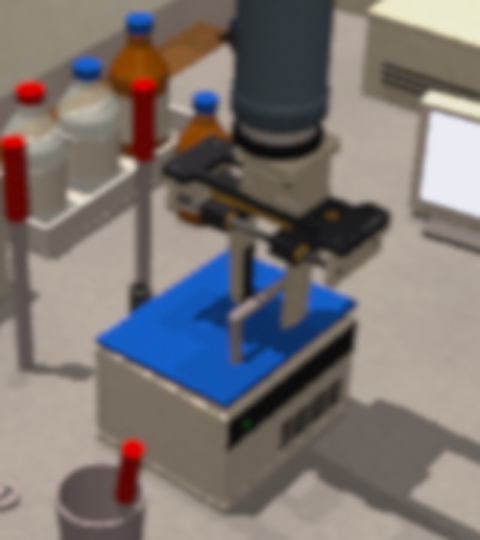

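Run:
```python
from bench import robot
from h import *; from scene import *
pi=np.pi; np.set_printoptions(precision=2,suppress=True)
th0=0.05; off=robot.current_tcp_pos()-bar(th0); print(off)
for th in np.arange(0.2,0.96,0.15):
    r=robot.move_linear(bar(th)+off,speed=90,f_stop=20)
    print(round(th,2),r,robot.current_tcp_pos(),robot.current_contact_force(),robot.current_gripper_width()*93)
    if r: break
print(robot.current_t())
s=robot.get_image("side");crop(s,260,120,420,300,3,"pics/g6s.png")
```

```text
[  0.61   0.19 -20.61]
0.2 False [468.21  83.82 165.89] [-4.49 -0.76  2.66] 8.941491155787418
0.35 False [480.54  82.96 181.33] [-6.18 -0.52  6.02] 9.049707838027516
0.5 False [495.16  81.91 195.  ] [-7.34 -1.86  9.41] 8.963767080080272
0.65 False [512.41  80.67 206.34] [-5.53 -1.84 10.15] 9.050427587156298
0.8 False [531.14  79.33 214.66] [-3.36 -2.76  8.16] 9.095814613551449
0.95 False [550.42  77.95 219.73] [-0.89 -3.46  6.56] 9.00913867471814
19.4333
```

View pics/g6s.png

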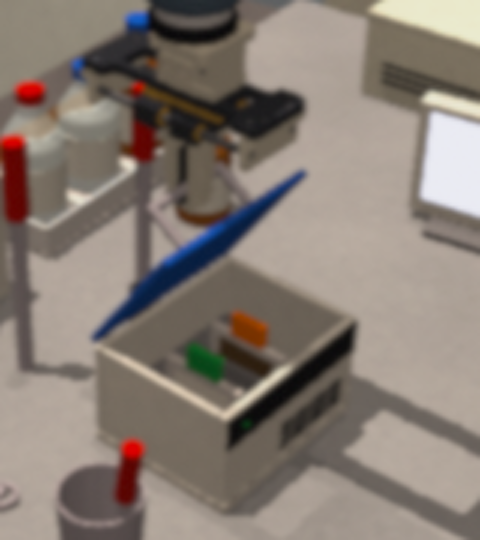

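The flap has opened to about 0.95 rad. The orange tab at (250,328 in the crop) is in the right-hand slot and the green tab at (205,362) in the left. I continue the swing.

Run:
```python
from bench import robot
from h import *; from scene import *
pi=np.pi; np.set_printoptions(precision=2,suppress=True)
off=np.array([.61,.19,-20.61])
for th in (1.1,1.25,1.4,1.55,1.7,1.8):
    r=robot.move_linear(bar(th)+off,speed=90,f_stop=20)
    print(round(th,2),r,robot.current_tcp_pos(),robot.current_contact_force(),robot.current_gripper_width()*93)
    if r: break
print(robot.current_t())
s=robot.get_image("side");crop(s,240,100,400,280,3,"pics/g7s.png")
```

```text
1.1 False [569.36  76.68 221.57] [ 0.73 -5.68  4.85] 8.903463374671176
1.25 False [588.34  75.45 220.66] [-0.47 -4.99  3.36] 8.91743862854003
1.4 False [607.5   74.22 216.92] [ 0.19 -5.23  0.47] 8.880200541301043
1.55 False [625.76  73.12 210.38] [ 0.62 -5.84 -0.95] 8.810253257940353
1.7 False [643.31  71.99 201.52] [ 0.97 -5.91 -0.49] 9.09055830844272
1.8 False [654.2   71.31 194.22] [ 0.77 -6.11 -0.28] 9.03370564473118
21.6083
```

View pics/g7s.png

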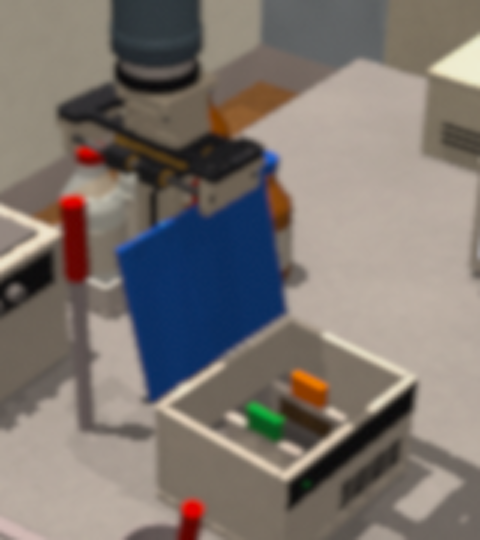

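The flap is past upright. I open the jaws only slightly, since the flap is close behind the front finger, then go straight up and look from the top.

Run:
```python
from bench import robot
from h import *; from scene import *
pi=np.pi; np.set_printoptions(precision=2,suppress=True)
robot.move_gripper(0.2); p=robot.current_tcp_pos()
print(robot.current_contact_force())
print(robot.move_linear([p[0],p[1],320],speed=120,f_stop=10),robot.current_contact_force())
robot.move_ptp([420,60,330],[pi,0,yaw])
s=robot.get_image("side");t=robot.get_image("top");crop(s,240,100,400,280,3,"pics/g8s.png");crop(t,260,170,345,270,7,"pics/g8.png")
print(robot.current_t())
```

```text
[-0.03 -0.8  -0.27]
False [ 0.08 -1.14  0.18]
24.7333
```

View pics/g8s.png

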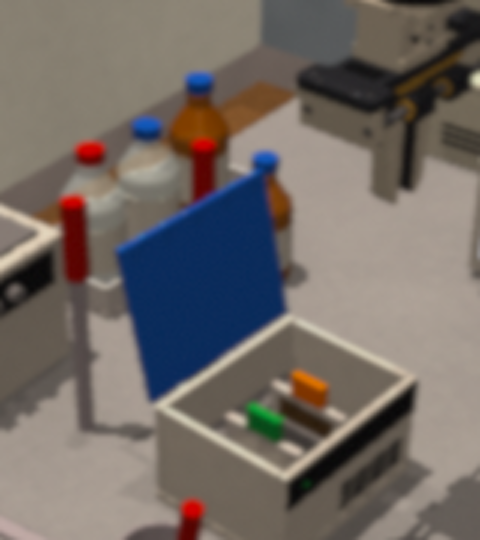

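View pics/g8.png

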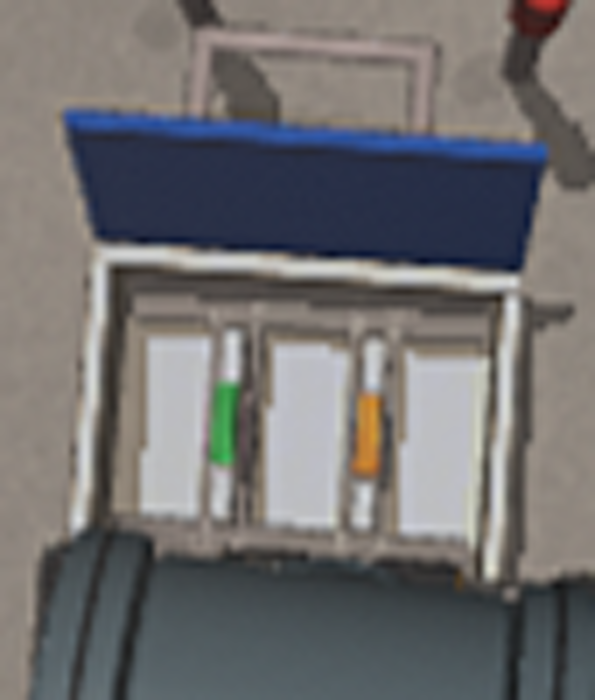

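Run:
```python
from bench import robot
from h import *; from scene import *
np.set_printoptions(precision=1,suppress=True)
s=robot.get_image("side");t=robot.get_image("top")
for n,lo,hi in(("orange",(8,150,120),(20,255,255)),("green",(50,120,60),(75,255,255))):
  for d,r in((t,(280,215,320,245)),(s,(310,215,360,255))):
    m=np.zeros(d["img"].shape[:2],np.uint8);x0,y0,x1,y1=r;m[y0:y1,x0:x1]=cv2.inRange(cv2.cvtColor(d["img"],cv2.COLOR_BGR2HSV),np.array(lo),np.array(hi))[y0:y1,x0:x1]
    M=cv2.moments(m,True);c=(M["m10"]/M["m00"],M["m01"]/M["m00"]);print(n,M["m00"],c,onz(d,*c,104 if d is t else 96))
o=hinge-75*ux
print("model used",o-32*uy,"clean",o+32*uy)
```

```text
orange 32.0 (312.03125, 231.84375) [498.2  50.8 104. ]
orange 97.0 (342.45360824742266, 228.659793814433) [499.   51.5  96. ]
green 31.0 (291.741935483871, 229.83870967741936) [504.2 113.6 104. ]
green 94.0 (327.9148936170213, 239.95744680851064) [502.  115.8  96. ]
model used [497.6  49.8 110.5] clean [501.7 113.7 110.5]
```

The orange tab is at (498, 50.3), and both views and the housing model agree. I grasp it from above.

Run:
```python
from bench import robot
from h import *; from scene import *
pi=np.pi; np.set_printoptions(precision=2,suppress=True)
o=[pi,0,yaw]; u=np.array([498.,50.4])
robot.move_gripper(0.36)
robot.move_ptp([*u,190],o)
print(robot.move_linear([*u,73],speed=110,f_stop=8),robot.current_tcp_pos())
s=robot.get_image("side");crop(s,240,100,400,280,3,"pics/g9s.png")
robot.move_gripper(0.0)
print(robot.current_gripper_width()*93,robot.current_contact_force(),robot.current_t())
```

```text
False [498.58  50.36  73.71]
9.92840983096163 [0.58 0.36 1.2 ] 27.7917
```

View pics/g9s.png

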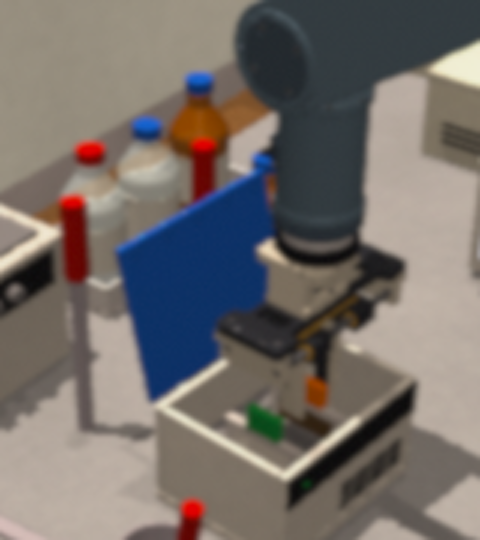

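Run:
```python
from bench import robot
from h import *; from scene import *
pi=np.pi; np.set_printoptions(precision=2,suppress=True)
p=robot.current_tcp_pos()
print(robot.move_linear([p[0],p[1],p[2]+145],speed=90,f_stop=20),robot.current_tcp_pos(),robot.current_gripper_width()*93,robot.current_contact_force())
robot.sleep(.2)
tg=win+75*pn+[0,0,28.7]
robot.move_ptp(tg+[0,0,110]+20*pn,[pi,0,pyaw])
s=robot.get_image("side");cv2.imwrite("pics/g10s.png",s["img"]);t=robot.get_image("top");cv2.imwrite("pics/g10.png",t["img"])
print(robot.move_linear(tg,speed=80,f_stop=10),robot.current_tcp_pos(),robot.current_eef_rot(),robot.current_gripper_width()*93,robot.current_contact_force(),robot.current_t())
s=robot.get_image("side");cv2.imwrite("pics/g11s.png",s["img"]);t=robot.get_image("top");cv2.imwrite("pics/g11.png",t["img"]);crop(t,380,190,500,310,6,"pics/g11c.png")
```

```text
False [497.77  50.52 217.54] 9.57717471986204 [ 0.01 -0.18 -1.31]
False [ 444.72 -268.52  114.21] [ 3.14 -0.    0.09] 9.662776387189716 [ 0.58  0.02 -1.09] 32.575
```

View pics/g11s.png

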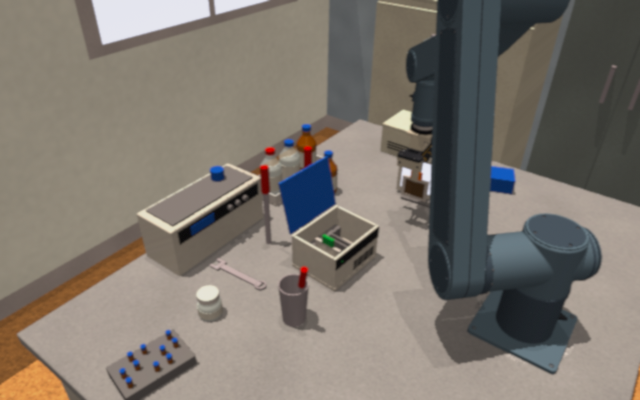

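View pics/g11.png

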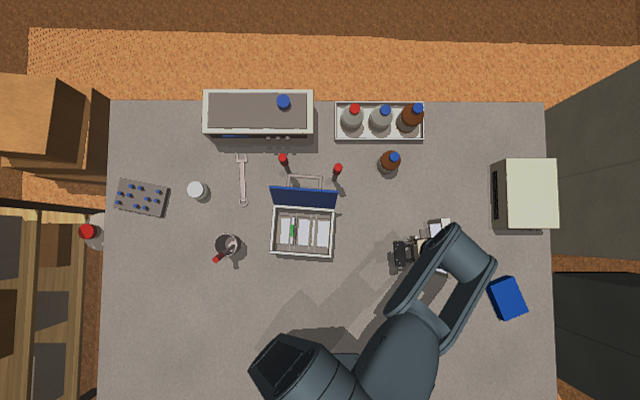

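View pics/g10s.png

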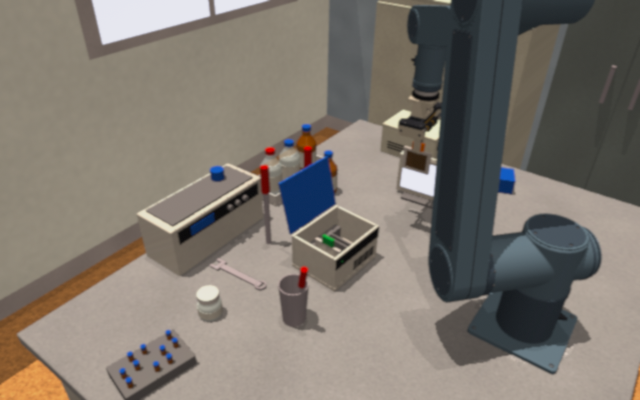

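Run:
```python
from bench import robot
from h import *; from scene import *
np.set_printoptions(precision=1,suppress=True)
s=robot.get_image("side")
c=win+75*pn; px=np.array([.9955,.094,0])
img=cv2.resize(s["img"][130:240,380:460],None,fx=7,fy=7,interpolation=cv2.INTER_CUBIC)[:600]
for a,b in((42,35),(42,-35),(-42,-35),(-42,35)):
    q=(proj(s,c+a*px+[0,0,b]+4*pn)-[380,130]+.5)*7-.5; print(q); cv2.circle(img,tuple(int(v) for v in q),3,(0,255,0),-1)
cv2.imwrite("pics/fin.png",img[:600,:800]); print(robot.current_joint_vel(),robot.current_gripper_width()*93)
t=robot.get_image("top");crop(t,200,220,250,270,10,"pics/bfin.png")
```

```text
[160.2 323.2]
[143.4 453.9]
[317.  509.5]
[338.8 377.2]
[-0.  0. -0.  0.  0.  0.] 9.73597547475416
```

View pics/fin.png

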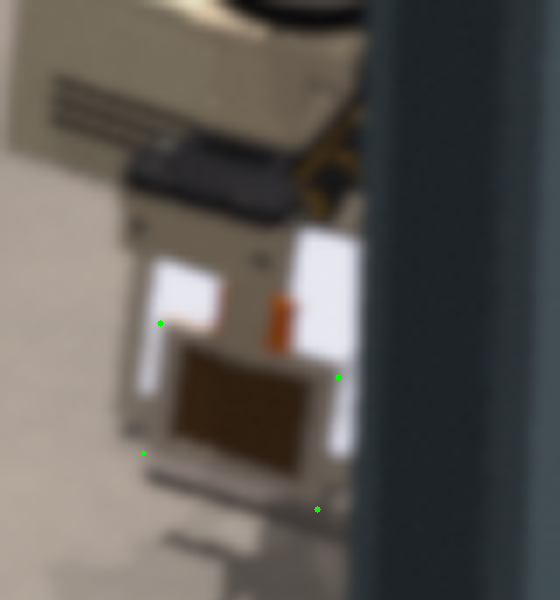

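View pics/bfin.png

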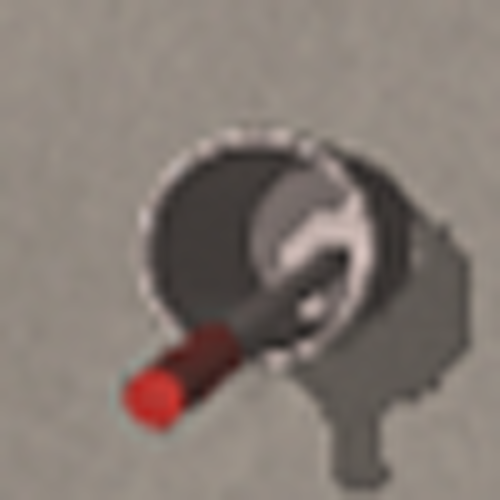

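The plate's frame edges match the predicted corners at (160,323) and (317,509) in the crop. It is upright in front of the window, and the arm is still. The rod is in the upright beaker and the flap is open, so I hand in.

Run:
```python
from bench import robot
robot.hand_in(); print(robot.current_t(),robot.current_gripper_width()*93)
```

```text
the job is handed in; nothing more can be done
the job is handed in; nothing more can be done
```

The job is done and handed in, at about 33 s of the 72 s allowed. The interface gives no verdict, so what follows rests on my own checks.

- **Rod:** I moved it from the holder into the beaker. It touched down at a foot height of about 4 mm and I let it go. The last pictures show it leaning inside the upright beaker.
- **Flap:** I swung it by its bar to about 1.8 rad and released it. It stayed open in every later picture.
- **Used plate:** I drew it out by its orange tab and am holding it about 75 mm in front of the window, level with its middle and parallel to it. The grip reads 9.7 mm on the 10 mm tab. All joint speeds are zero, and the plate's visible outline in the side view matches the predicted corners to within a few millimetres.
- **Everything else:** The clean plate is in its slot, and the beaker and the other things show no visible movement. I judged this from the pictures and did not measure it.

No check failed or disagreed. The one limit is that the arm covers part of the panel in both views, so the plate's distance from the window comes from the arm's pose and the panel position measured earlier, not from a fresh sighting.

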